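# Arrange the mantelpiece lot for its sale photograph

## Task

Set up the lot for its sale photo: stack the pale wooden keepsake box squarely on the blue one so that it locks down over the two brass lugs, and stand the dog figurine upright in the middle of its lid, between the lugs. Stand the red jar in the middle of the coaster between the clock and the boxes, and the brass candlestick in the middle of the coaster on the clock's other side. Leave the white vase and the mug where they are, and do not drop anything.

Things in the scene. Friction and masses are not known exactly. Their poses are not given: they have to be found in the camera images.
- box_lower: Blue keepsake box, closed, fixed in place (it cannot be moved). 120 mm along its x, 66 mm along its y, lid top 58 mm above its underside. Two round tapered brass lugs stand on the lid at x = +45 and -45 mm on the centre line (15 mm across at the foot, 9 mm at the top, 8 mm high). Origin: centre of the underside; z up.
- box_upper: Pale wooden box, loose, 0.35 kg, lid fixed. 120 mm along x, 66 mm along y (grip across it), lid top at 58 mm, same lugs on top as the blue box. Underside has two square recesses 18 mm wide, 9 mm deep at x = +45 and -45 mm that fit over the lugs below, either way round; locked home, its underside lies flat on the lid below. Origin: centre of the underside; z up.
- dog: Sitting dog figurine, cream with brown ears, loose, 0.12 kg, 77 mm tall, on a dark green round base 48 mm across and 8 mm high. Body from 8 to 52 mm height, 34 mm along x, 32 mm wide along y, head (31 mm wide over the ears) above; snout along +x. Grip the body across y about 45 mm above the underside. Origin: centre of the underside; z up.
- red_jar: Glossy red round lidded jar, loose, about 0.35 kg, the lid fixed on. 62 mm across from 12 to 64 mm height, foot 50 mm across, 101 mm tall with its knob. Origin: centre of the underside; z up.
- candlestick: Brass candlestick with a round dish 84 mm across and 13 mm high at the rim; an upright socket 26 mm across rises from its centre to 75 mm height (grip it there); a small loop handle reaches 66 mm from the centre along +x, below 30 mm height. Loose, about 0.3 kg. Origin: centre of the underside; z up.
- clock: Gilt mantel clock, fixed in place, 56 mm along x, 120 mm wide along y, 125 mm high, its white dial facing -x (towards the robot). One coaster lies beside it on each side, about 130 mm from its centre along +y and -y; the blue box stands further out on one of the two sides. Origin: centre of the underside; z up.
- coaster_cork: Brown cork coaster, fixed to the table, a disc 100 mm across and 4 mm thick. It may lie on either side of the clock. Origin: centre of the underside; z up.
- coaster_blue: Light blue coaster with a white ring, fixed to the table, a disc 100 mm across and 4 mm thick. It may lie on either side of the clock. Origin: centre of the underside; z up.
- vase: White bud vase with a thin blue line, loose, 67 mm across at the belly, 98 mm tall; not part of the lot, leave it alone. Origin: centre of the underside; z up.
- mug: White mug, loose, 68 mm across, 85 mm tall, with a handle along its +y; not part of the lot, leave it alone. Origin: centre of the underside; z up.
There are look-alikes about, which are no part of the job. What is shaped like the box_upper but pink or turquoise is not meant. What is shaped like the candlestick but pink is not meant.

How it is judged (in metres and radians):
At the end, for the whole second after the job is handed in: Pale box locked on the blue one (centres within 6 mm, underside within 3 mm of the lid, 0.1 rad); dog upright on its lid within 14 mm of centre; red jar on the coaster between clock and boxes, candlestick on the other, upright within 15 mm of the coaster centre; all at rest (horizontal distance between box_upper and box_lower below 0.006 m and z of box_upper in the frame of box_lower between 0.054 and 0.061 m and angle between the x axis of box_upper and the x axis of box_lower, either way round below 0.1 rad and angle between box_upper's own z axis and vertical below 0.06 rad and horizontal distance between dog and box_upper below 0.014 m and z of dog in the frame of box_upper between 0.054 and 0.062 m and angle between each of dog, red_jar, candlestick's own z axis and vertical below 0.1 rad and (horizontal distance between red_jar and coaster_cork below 0.015 m or horizontal distance between red_jar and coaster_blue below 0.015 m) and height (world z) of red_jar between 0.001 and 0.009 m and (horizontal distance between candlestick and coaster_cork below 0.015 m or horizontal distance between candlestick and coaster_blue below 0.015 m) and height (world z) of candlestick between 0.001 and 0.009 m and ((y of box_lower in the frame of clock above 0 m and y of red_jar in the frame of clock above 0.05 m and y of candlestick in the frame of clock below -0.05 m) or (y of box_lower in the frame of clock below 0 m and y of red_jar in the frame of clock below -0.05 m and y of candlestick in the frame of clock above 0.05 m)) and linear speed of each of red_jar, candlestick, dog, box_upper below 0.02 m/s and angular speed of each of red_jar, candlestick, dog, box_upper below 0.2 rad/s); the robot touches nothing.
It fails at once if the vase or the mug is moved more than 30 mm (distance of any of vase, mug from where it was at the start of the episode above 0.03 m).
It fails at once if the dog figurine is dropped or flung (faster than 0.6 m/s with no finger on it) (linear speed of dog above 0.6 m/s and contact force between dog and the fingers below 0.05 N).
It fails at once if the red jar is dropped or flung (faster than 0.6 m/s with no finger on it) (linear speed of red_jar above 0.6 m/s and contact force between red_jar and the fingers below 0.05 N).
It fails at once if the candlestick is dropped or flung (faster than 0.6 m/s with no finger on it) (linear speed of candlestick above 0.6 m/s and contact force between candlestick and the fingers below 0.05 N).
It fails at once if the pale box is dropped or flung (faster than 0.6 m/s with no finger on it) (linear speed of box_upper above 0.6 m/s and contact force between box_upper and the fingers below 0.05 N).
It also fails if it takes over 115 s, if anything falls off the work surface, if the arm or the gripper's body presses on something with over 40 N, if the wrist force passes 120 N, or if a joint passes its speed limit or range.

## Robot

A 7-joint arm with a two-finger parallel gripper is mounted at the origin on the work surface. World frame = base frame: x ahead of the robot, y to its left, z up, the work surface at z = 0. Lengths are in mm, angles in rad, forces in N, time in s.
With the tool pointing down it reaches from about 400 to 875 mm from the base axis. Payload 4.4 kg.
Tool frame: the origin (TCP) lies midway between the tips of the shut fingers; the grasp point (between the pads) lies ctrl.grip_depth behind it (ctrl.grip_depth is the distance from the TCP to the grasp point, in mm); z points along the fingers, y is the line along which they close (so a half turn about z gives the same grasp; the last joint's range is limited). The gripper opens to 85 mm and grips with 20 to 120 N. Pads are 22 mm wide; open, the fingers measure 114 mm over their backs; the gripper's body (76 mm by 85 mm) begins 54 mm behind the grasp point. The pads swing forward as they close: fully open they stand 13 mm farther back than shut.
Start: joints at [1.116, 0.628, 0.038, 1.517, -0.027, 0.996, -0.02], TCP at [246.429, -601.49, 231.313] pointing down, gripper open.
Joint ranges: [-3.06, 3.06], [-0.37, 2.12], [-1.25, 1.32], [0.18, 2.47], [-1.1, 4.24], [0.23, 1.98], [-2.94, 2.94]. Speed limits (rad/s): [2.57, 2.57, 3.14, 3.14, 3.14, 3.14, 3.14].

## Interface

Orientations are given as [roll, pitch, yaw] about the fixed x, y, z axes, in that order (R = Rz(yaw) Ry(pitch) Rx(roll)).
In Python, from cell import ctrl gives the robot as it stands.
- The arm moves only by the tool carry_out, never from a script. Its argument "deltas" is one flat list of numbers, 7 for each row, row after row: the turn, a rotation vector about the tool's x, y, z in degrees, then the shift along the tool's x, y, z in m, then the closure, from -1 (fully open) to 1 (shut). In form: [wx, wy, wz, dx, dy, dz, claw, wx, wy, wz, dx, dy, dz, claw, ...]. A call has 1 to 12 rows; each row shifts and turns the commanded pose from where the row before left it, along the tool's axes as they then stand; what a row does not reach is not made up. A row lasts 1/8 s, in which the tool goes at most 62.5 mm and 10.7 degrees, less where a joint would pass 70% of its speed; a pose out of reach is approached as far as the arm can. A call with a gripper value outside its range is refused whole. The fingers move at their own pace and stop on an object; the grip force is fixed at half the most. Time passes only in rows, so rows that do not move let the fingers close. It gives the time, the measured TCP pose, the force, the opening and the grip force at its end, in the units of the state.
- ctrl.read_state(): the state, without advancing time (a new reading comes with each control period).
- ctrl.get_image(name): name is "side" or "top"; returns the picture (400x640x3 uint8, red, green, blue); there is no depth.
- ctrl.calibration(name): a dict with "mtx" (3x3 intrinsics, pixels), "R" (3x3) and "t" (3): a world point X has camera coordinates R X + t. Camera axes: x right, y down, z forward; pixel columns grow to the right and rows downward; lengths in mm; the calibration is good to about 2 mm. A picture is of the moment at which its call begins. calibration takes no time and is no camera call.
- ctrl.finish_job(): hands the job in; it is judged then, once.
The state is a dict: "clock": time; "qpos": joint angles; "qd": joint speeds; "tau": joint torques, N m; "eef_pos": TCP position; "tool_rot": TCP orientation; "force": force on the tool from outside, world axes, zero at the start; "torque": the same for the moment, N m; "width": finger opening in mm; "gripper_force": force on a finger pad.
Only numpy, scipy, OpenCV 4.12 (cv2) and the standard library are available. Lean on these libraries where they do the work, as an engineer would, in place of code of your own. Each camera call takes 0.05 s, during which the arm holds its last target. There are 200 camera calls.

## Working session

There is one attempt and no reset: what is moved stays moved. The work goes in short steps, Python scripts to look and compute and a tool call to move; the robot and the scene stay as the last step left them, time stands still between calls to the robot, and variables do not carry over. Pictures are saved under pics/ and viewed, at most 14 in all, crops included, and the job is handed in when it is done.

Besides the shell and the picture viewer there is one more tool, called after "Request:" as name(argument=value, ...), one argument or row to a line, values as JSON. carry_out: Moves the arm, as the interface text tells. Its arguments: {"type":"object","properties":{"deltas":{"type":"array"}},"required":["deltas"]}

```bash
mkdir -p pics; ls
python3 - <<'E'
from cell import ctrl
import cv2
for n in ("side","top"):
    im=ctrl.get_image(n); cv2.imwrite(f"pics/{n}0.png",im[:,:,::-1])
    c=ctrl.calibration(n); print(n,c["mtx"].tolist() if hasattr(c["mtx"],'tolist') else c["mtx"],c["R"],c["t"])
print(ctrl.read_state(),ctrl.grip_depth)
E
```

```text
pics
side [[409.0812189700318, 0.0, 324.19937709039533], [0.0, 409.0812189700318, 199.10145324613083], [0.0, 0.0, 1.0]] [[-0.94836927 -0.31702059  0.0096788 ]
 [-0.21266756  0.61296423 -0.76095162]
 [ 0.23530457 -0.72372149 -0.64873643]] [395.71609477  89.02614537 919.37743291]
top [[491.217766564612, 0.0, 320.30236590668306], [0.0, 491.217766564612, 198.96516930325083], [0.0, 0.0, 1.0]] [[-0.00684744 -0.99989546  0.01273527]
 [-0.99843243  0.00612884 -0.05563381]
 [ 0.05554994 -0.01309626 -0.99837002]] [  19.50434506  402.86705506 1282.57657993]
{'clock': 0.1, 'qpos': array([ 1.11622013,  0.62923618,  0.03843982,  1.51826502, -0.02698879,
        0.99627103, -0.02001705]), 'qd': array([-0.00220133, -0.00091322, -0.00136365, -0.00219402,  0.00074693,
       -0.00160593,  0.00144785]), 'tau': array([ 3.20681989e-03, -5.64532220e+01,  1.23045623e+00, -1.93974406e+01,
        1.12806002e-02,  5.42430018e-03, -1.45716552e-05]), 'eef_pos': array([ 246.20757557, -600.97531061,  230.493204  ]), 'tool_rot': array([-3.13993102e+00,  2.19785765e-05,  3.88769329e-01]), 'force': array([-0.43998499, -0.27539735,  0.60204903]), 'torque': array([ 0.01834746,  0.00580078, -0.03776398]), 'gripper_force': 0.0, 'width': 85.11230950779486} 18.700000000000003
```

View pics/side0.png

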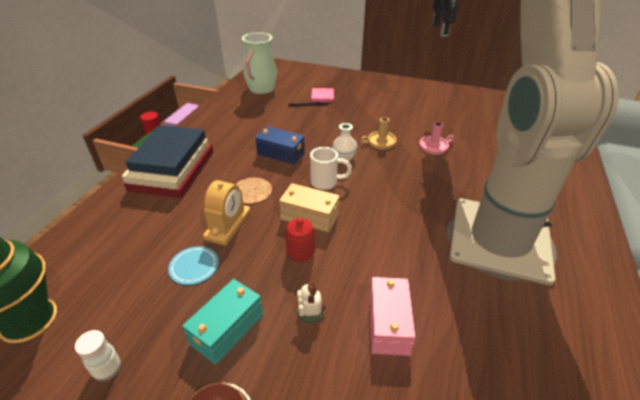

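View pics/top0.png

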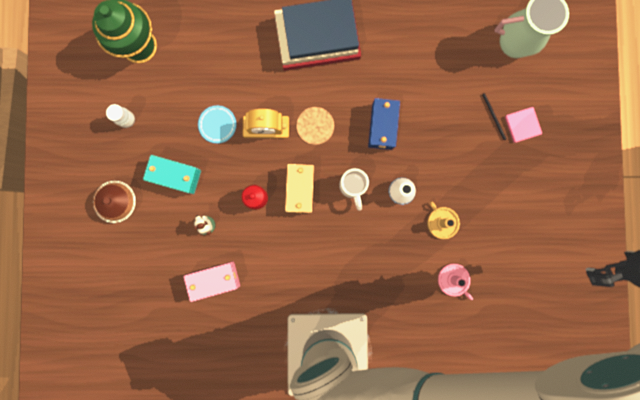

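The side view shows the navy box at (280,145), the pale box at (310,207), the red jar at (300,240), the dog at (309,302) and the brass candlestick at (382,135). In the top view these are at (385,124), (299,188), (254,196), (204,225) and (443,222).

- **Box candidates (top view):** pale (299,188), turquoise (172,174) and pink (211,281). The pale one fits the wooden box.
- **Candlestick candidates (top view):** brass (443,222) and pink (455,281). The brass one fits.
- **Coasters:** the navy box is beyond the cork coaster (315,125), so the jar goes on cork and the candlestick on light blue (217,124).

Next I'll confirm these in enlarged crops.

```bash
cat > h.py <<'E'
import numpy as np, cv2
from cell import ctrl
C={n:ctrl.calibration(n) for n in("side","top")}
for c in C.values():
    for k in c: c[k]=np.array(c[k],float)
def ray(n,p):
    c=C[n]; d=c["R"].T@np.linalg.solve(c["mtx"],[p[0],p[1],1]); return -c["R"].T@c["t"],d
def at(n,p,z):
    o,d=ray(n,p); return o+d*(z-o[2])/d[2]
def tri(pt,ps):
    P=[C[n]["mtx"]@np.c_[C[n]["R"],C[n]["t"]] for n in("top","side")]
    X=cv2.triangulatePoints(P[0],P[1],np.array(pt,float).reshape(2,1),np.array(ps,float).reshape(2,1))[:,0]
    return X[:3]/X[3]
def proj(n,X):
    c=C[n]; q=c["mtx"]@(c["R"]@np.array(X,float)+c["t"]); return q[:2]/q[2]
def crop(n,name,x0,y0,x1,y1,s,marks=()):
    im=ctrl.get_image(n)[:,:,::-1]
    a=cv2.resize(im[y0:y1,x0:x1],None,fx=s,fy=s,interpolation=cv2.INTER_CUBIC)
    for i in range(x0-x0%20+20,x1,20): cv2.line(a,(int((i-x0+.5)*s),0),(int((i-x0+.5)*s),6 if i%100 else 16),(0,255,0),1)
    for i in range(y0-y0%20+20,y1,20): cv2.line(a,(0,int((i-y0+.5)*s)),(6 if i%100 else 16,int((i-y0+.5)*s)),(0,255,0),1)
    for X in marks:
        u=(proj(n,X)-[x0,y0]+.5)*s; cv2.circle(a,tuple(int(v) for v in u),3,(255,0,255),-1)
    cv2.imwrite("pics/"+name+".png",a)
E
python3 - <<'E'
from h import *
crop("top","t1",185,95,475,250,2.75)
crop("side","s1",180,105,460,325,2.7)
E
```

```text
(no output)
```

View pics/t1.png

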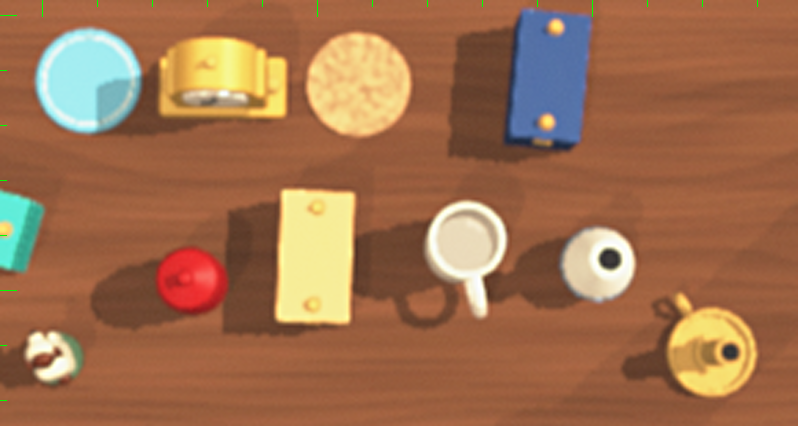

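View pics/s1.png

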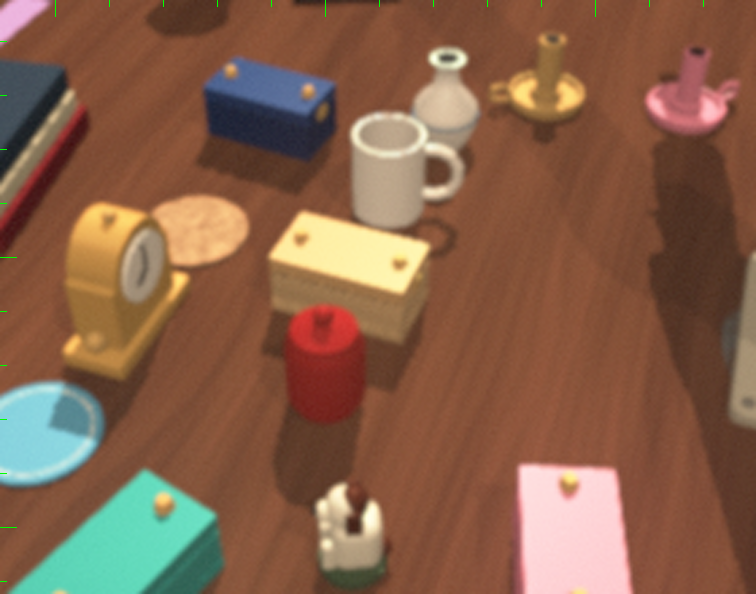

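The crops confirm it: brass candlestick (top 443,222), pale box (top 299,188), and the navy box beyond the cork coaster. Now I'll measure, and zoom in on the dog for its heading.

```bash
cat >> h.py <<'E'
def tp(u,v): return (u/2.75+185-.3,v/2.75+95-.3)
def sp(u,v): return (u/2.7+180-.3,v/2.7+105-.3)
def mask_c(n,im,cond,box):
    x0,y0,x1,y1=box; m=cond(cv2.cvtColor(im,cv2.COLOR_RGB2HSV)[y0:y1,x0:x1].astype(int))
    k,l,st,ce=cv2.connectedComponentsWithStats(m.astype(np.uint8)); i=1+np.argmax(st[1:,4])
    ct=max(cv2.findContours((l==i).astype(np.uint8),cv2.RETR_EXTERNAL,cv2.CHAIN_APPROX_NONE)[0],key=len)
    (c,wh,a)=cv2.minAreaRect(ct); return np.array(ce[i])+[x0,y0],st[i,4],np.array(c)+[x0,y0],wh,a
E
python3 - <<'E'
from h import *
np.set_printoptions(precision=1,suppress=True)
for nm,(a,b,c,d) in dict(blue=((556,27),(547,122),(231,71),(308,91)),pale=((317,207),(313,304),(300,239),(400,264))).items():
    X=tri(tp(*a),sp(*c));Y=tri(tp(*b),sp(*d)); v=X-Y
    A,B=at("top",tp(*a),66),at("top",tp(*b),66); w=A-B
    print(nm,X,Y,(X+Y)/2,np.linalg.norm(v),np.degrees(np.arctan2(v[1],v[0])),'top@66',(A+B)/2,np.linalg.norm(w),np.degrees(np.arctan2(w[1],w[0])))
print('jar knob',tri(tp(186,278),sp(323,312)))
print('candle socket',tri(tp(731,352),sp(552,38)))
print('candle dish',at("top",tp(711,352),13),at("side",sp(546,95),13))
print('cork',at("top",tp(358,84),4),at("side",sp(200,230),4),'blue',at("top",tp(88,81),4))
print('vase',at("top",tp(610,258),98),'mug',at("top",tp(466,241),85),'clock',at("top",tp(222,110),10))
im=ctrl.get_image("top")
r=mask_c("top",im,lambda h:((h[...,0]<6)|(h[...,0]>174))&(h[...,1]>190)&(h[...,2]>120),(235,175,275,215)); print('jar',r,at("top",r[2],60))
r=mask_c("top",im,lambda h:(h[...,0]>18)&(h[...,0]<35)&(h[...,2]>180)&(h[...,1]<180),(275,155,325,220)); print('pale',r,at("top",r[2],58))
r=mask_c("top",im,lambda h:(h[...,0]>95)&(h[...,0]<125)&(h[...,1]>120),(360,90,410,155)); print('blue',r)
a=[cv2.resize(ctrl.get_image(n)[y:y+36,x:x+36,::-1],(390,390),interpolation=cv2.INTER_CUBIC) for n,x,y in(("top",186,206),("side",291,281))]
cv2.imwrite("pics/dog.png",np.hstack(a))
E
```

```text
blue [ 641.8 -154.3   62.9] [ 552.6 -144.7   63. ] [ 597.2 -149.5   62.9] 89.71559539082068 -6.1444691311808555 top@66 [ 596.  -149.3   66. ] 89.42534193202782 -6.175011898670164
pale [475.2  68.9  57.5] [384.8  72.8  58.1] [430.   70.9  57.8] 90.47982726934653 -2.4733846174732697 top@66 [429.   70.5  66. ] 89.33458032061517 -2.609497428401986
jar knob [407.8 185.1  96.4]
candle socket [ 338.6 -307.4   77. ]
candle dish [ 338.4 -306.1   13. ] [ 337.3 -296.7   13. ]
cork [600.6  29.9   4. ] [596.   28.4   4. ] blue [604.6 291.4   4. ]
vase [ 422.6 -194.7   98. ] mug [439.8 -66.7  85. ] clock [574.6 161.2  10. ]
jar (array([253.5, 196.9]), np.int32(412), array([254.2, 196.8]), (24.041629791259766, 23.33452033996582), 45.0) [406.9 184.6  60. ]
pale (array([299.3, 187.9]), np.int32(1202), array([299.3, 187.8]), (25.584524154663086, 47.259700775146484), 2.4895529747009277) [429.   70.6  58. ]
blue (array([383.6, 123.1]), np.int32(1040), array([383.6, 123.6]), (25.273944854736328, 47.363773345947266), 5.710593223571777)
```

View pics/dog.png

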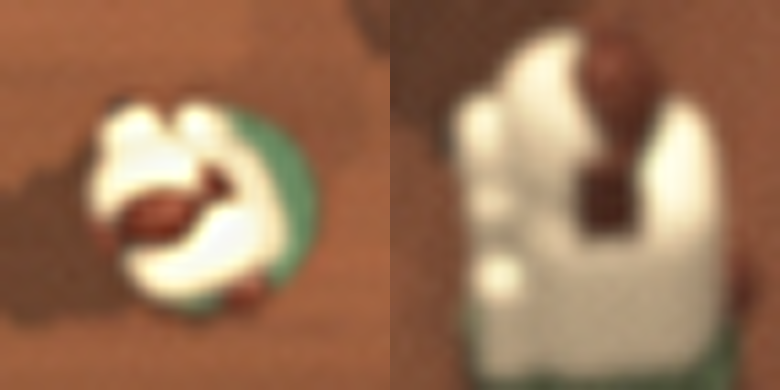

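The dog's snout points up-image, slightly left (heading about +17°), with the tail opposite. Its base centre is near top pixel (205.6,224.4). Heights and lug spacing (about 90 mm) agree with the text. The candlestick is nearest the tool, so I start there.

```bash
cat >> h.py <<'E'
def plan(x,y,z,yaw=None):
    s=ctrl.read_state(); p=s["eef_pos"]; w=s["tool_rot"][2]
    t=w if yaw is None else np.radians(yaw); d=np.array([x,y,z])-p
    print("t%.2f pos %s rpy(deg) %s wid %.1f gf %.1f F %s"%(s["clock"],p.round(1),np.degrees(s["tool_rot"]).round(1),s["width"],s["gripper_force"],s["force"].round(1)))
    print(" wz(deg) %.1f; tool mm dx %.1f dy %.1f dz %.1f"%(np.degrees(w-t),np.cos(t)*d[0]+np.sin(t)*d[1],np.sin(t)*d[0]-np.cos(t)*d[1],-d[2]))
E
python3 - <<'E'
from h import *
print('dog',at("top",(205.6,224.4),6), at("side",(291+565/10.83-390/10.83*0,281)if 0 else (309,318),2))
plan(338.5,-307,140)
E
```

```text
dog [338.16020685 318.80075986   6.        ] [335.78659066 332.44891368   2.        ]
t0.35 pos [ 246.4 -601.4  231.1] rpy(deg) [-180.    -0.    22.3] wid 85.1 gf 0.0 F [-0.4 -0.   0.4]
 wz(deg) 0.0; tool mm dx 196.8 dy -237.5 dz 91.1
```

Request:
carry_out(
  deltas=[0,0,0,0.0246,-0.0297,0.0114,-1,0,0,0,0.0246,-0.0297,0.0114,-1,0,0,0,0.0246,-0.0297,0.0114,-1,0,0,0,0.0246,-0.0297,0.0114,-1,0,0,0,0.0246,-0.0297,0.0114,-1,0,0,0,0.0246,-0.0297,0.0114,-1,0,0,0,0.0246,-0.0297,0.0114,-1,0,0,0,0.0246,-0.0297,0.0114,-1,0,0,0,0,0,0,-1,0,0,0,0,0,0,-1],
)

```text
clock: 1.6
eef_pos: [338.8, -307.8, 140.4]
tool_rot: [3.14, -0.0, 0.389]
force: [-0.0, -0.0, -0.8]
width: 85.3
gripper_force: 0.0
```

Run:
```python
from h import *
plan(338.5,-307,36)
crop("top","t2",400,170,500,270,5,[(338.5,-307,75),(338.5,-307,13)])
crop("side","s2",340,90,440,190,5,[(338.5,-307,75),(338.5,-307,13)])
a=cv2.imread("pics/t2.png");b=cv2.imread("pics/s2.png");cv2.imwrite("pics/ts2.png",cv2.resize(np.hstack([a,b]),(800,400)))
```

```text
t1.60 pos [ 338.8 -307.8  140.4] rpy(deg) [179.9  -0.   22.3] wid 85.3 gf 0.0 F [-0.  -0.  -0.8]
 wz(deg) 0.0; tool mm dx 0.1 dy -0.9 dz 104.4
```

View pics/ts2.png

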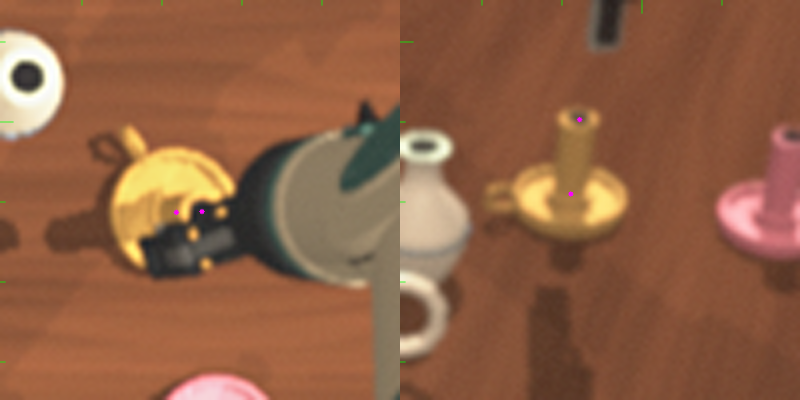

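The side crop shows the projected marks on the socket mouth and dish centre of the brass candlestick, so the position is confirmed. Descend and grip.

Request:
carry_out(
  deltas=[0,0,0,0,0,0.0175,-1,0,0,0,0,-0.001,0.0175,-1,0,0,0,0,0,0.0175,-1,0,0,0,0,0,0.0175,-1,0,0,0,0,0,0.0175,-1,0,0,0,0,0,0.0165,-1,0,0,0,0,0,0,1,0,0,0,0,0,0,1,0,0,0,0,0,0,1,0,0,0,0,0,0,1,0,0,0,0,0,0,1,0,0,0,0,0,0,1],
)

```text
clock: 3.2
eef_pos: [338.8, -307.0, 37.0]
tool_rot: [3.139, -0.001, 0.388]
force: [-0.2, -0.8, 6.0]
width: 25.0
gripper_force: 58.6
```

Request:
carry_out(
  deltas=[0,0,0,0,0,-0.015,1,0,0,0,0,0,-0.03,1,0,0,0,0,0,-0.03,1,0,0,0,0,0,-0.03,1,0,0,0,0,0,-0.03,1,0,0,0,0,0,-0.03,1,0,0,0,0,0,-0.03,1,0,0,0,0.0295,-0.0285,0,1,0,0,0,0.0295,-0.0285,0,1,0,0,0,0.0295,-0.0285,0,1,0,0,0,0.0295,-0.0285,0,1,0,0,0,0.0295,-0.0285,0,1],
)

```text
clock: 4.7
eef_pos: [420.2, -116.8, 231.7]
tool_rot: [-3.141, 0.0, 0.389]
force: [1.2, 0.3, -2.2]
width: 25.0
gripper_force: 59.6
```

Request:
carry_out(
  deltas=[0,0,0,0.0295,-0.0283,0,1,0,0,0,0.0295,-0.0283,0,1,0,0,0,0.0295,-0.0283,0,1,0,0,0,0.0295,-0.0283,0,1,0,0,0,0.0295,-0.0283,0,1,0,0,0,0.0295,-0.0283,0,1,0,0,0,0.0295,-0.0283,0,1,0,0,0,0.0295,-0.0283,0,1,0,0,0,0.0295,-0.0283,0,1,0,0,0,0.0295,-0.0283,0,1,0,0,0,0.0295,-0.0283,0,1,0,0,0,0,0,0,1],
)

```text
clock: 6.2
eef_pos: [601.6, 297.3, 231.0]
tool_rot: [-3.139, -0.0, 0.394]
force: [-0.2, -0.1, -2.9]
width: 24.7
gripper_force: 59.5
```

Run:
```python
from h import *
plan(604.6,291.4,42)
```

```text
t6.20 pos [601.6 297.3 231. ] rpy(deg) [-179.8   -0.    22.6] wid 24.7 gf 59.5 F [-0.2 -0.1 -2.9]
 wz(deg) 0.0; tool mm dx 0.5 dy 6.6 dz 189.0
```

Request:
carry_out(
  deltas=[0,0,0,0,0,0.02,1,0,0,0,0,0,0.02,1,0,0,0,0,0,0.02,1,0,0,0,0,0,0.02,1,0,0,0,0,0,0.02,1,0,0,0,0,0,0.02,1,0,0,0,0,0,0.02,1,0,0,0,0,0,0.02,1,0,0,0,0,0,0,1,0,0,0,0,0,0,1],
)

```text
clock: 7.45
eef_pos: [603.3, 293.0, 71.5]
tool_rot: [-3.141, -0.001, 0.389]
force: [0.6, -0.9, -1.3]
width: 25.0
gripper_force: 59.5
```

Run:
```python
from h import *
plan(604.6,291.4,41)
crop("side","s3",150,190,250,290,6,[(604.6,291.4,4)])
```

```text
t7.45 pos [603.3 293.   71.5] rpy(deg) [-180.    -0.    22.3] wid 25.0 gf 59.5 F [ 0.6 -0.9 -1.3]
 wz(deg) 0.0; tool mm dx 0.6 dy 2.0 dz 30.5
```

View pics/s3.png

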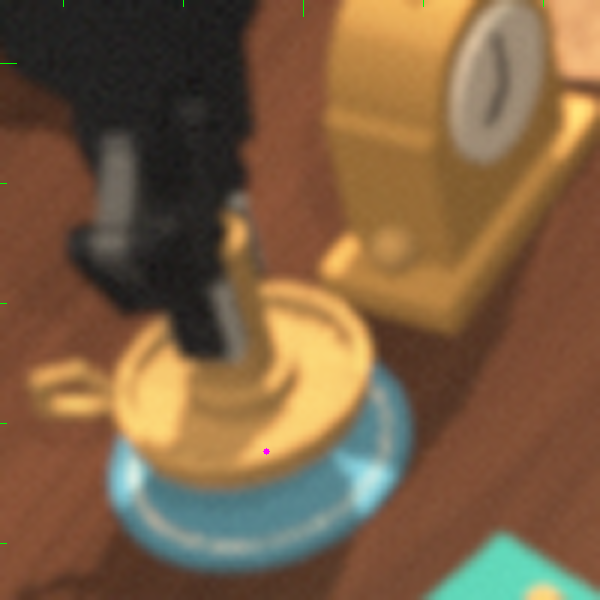

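The candlestick hangs over the blue coaster, whose ellipse is about centred on the mark at crop (266,451). The dish may be tilted, so I'll overlay the upright model to check.

Run:
```python
from h import *
a=np.linspace(0,2*np.pi,60)
z0=71.5-37; c=(603.3,293.0)
M=[(c[0]+42*np.cos(t),c[1]+42*np.sin(t),z0+13) for t in a]+[(*c,z0+75)]+[(604.6+50*np.cos(t),291.4+50*np.sin(t),4) for t in a]
crop("side","s4",150,190,250,290,6,M)
```

```text
(no output)
```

View pics/s4.png

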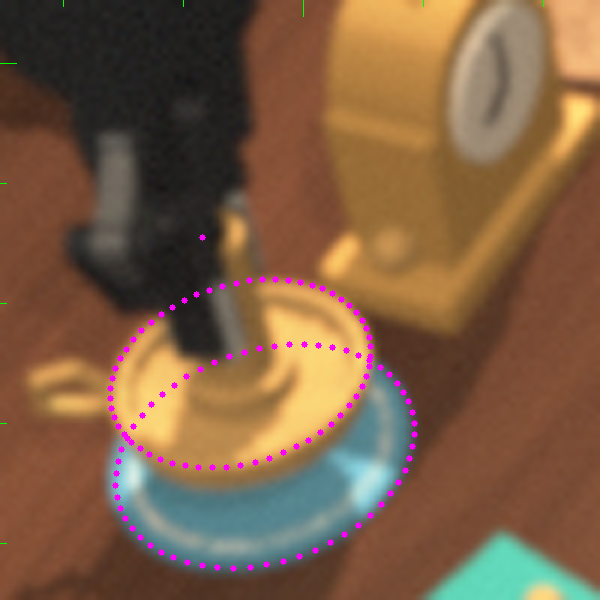

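The overlay matches an upright dish and the coaster. Lower it and release.

Request:
carry_out(
  deltas=[0,0,0,0.0005,0.001,0.01,1,0,0,0,0,0.001,0.01,1,0,0,0,0,0,0.006,1,0,0,0,0,0,0.003,1,0,0,0,0,0,0.002,1,0,0,0,0,0,0,1,0,0,0,0,0,0,1],
)

```text
clock: 8.43
eef_pos: [603.7, 290.9, 41.1]
tool_rot: [3.141, 0.001, 0.389]
force: [-3.2, -1.7, 4.8]
width: 24.4
gripper_force: 60.6
```

Contact was felt (Fz changed from about -2 to +5). Open and rise.

Request:
carry_out(
  deltas=[0,0,0,0,0,0,-1,0,0,0,0,0,0,-1,0,0,0,0,0,0,-1,0,0,0,0,0,0,-1,0,0,0,0,0,-0.02,-1,0,0,0,0,0,-0.03,-1,0,0,0,0,0,-0.03,-1,0,0,0,0,0,-0.03,-1,0,0,0,0,0,-0.03,-1,0,0,0,0,0,-0.03,-1],
)

```text
clock: 9.68
eef_pos: [604.3, 291.2, 212.8]
tool_rot: [-3.141, -0.002, 0.389]
force: [0.4, 0.3, -0.1]
width: 85.4
gripper_force: 0.0
```

Run:
```python
from h import *
plan(407.3,184.8,212,0)
plan(407.3,184.8,150,0)
```

```text
t9.68 pos [604.3 291.2 212.8] rpy(deg) [-1.80e+02 -1.00e-01  2.23e+01] wid 85.4 gf 0.0 F [ 0.4  0.3 -0.1]
 wz(deg) 22.3; tool mm dx -197.0 dy 106.4 dz 0.8
t9.68 pos [604.3 291.2 212.8] rpy(deg) [-1.80e+02 -1.00e-01  2.23e+01] wid 85.4 gf 0.0 F [ 0.4  0.3 -0.1]
 wz(deg) 22.3; tool mm dx -197.0 dy 106.4 dz 62.8
```

Request:
carry_out(
  deltas=[0,0,7.4,0,0,0,-1,0,0,7.4,0,0,0,-1,0,0,7.5,0,0,0,-1,0,0,0,-0.0246,0.0133,0.0078,-1,0,0,0,-0.0246,0.0133,0.0078,-1,0,0,0,-0.0246,0.0133,0.0078,-1,0,0,0,-0.0246,0.0133,0.0078,-1,0,0,0,-0.0246,0.0133,0.0078,-1,0,0,0,-0.0246,0.0133,0.0078,-1,0,0,0,-0.0246,0.0133,0.0078,-1,0,0,0,-0.0246,0.0133,0.0078,-1,0,0,0,0,0,0,-1],
)

```text
clock: 11.18
eef_pos: [405.4, 183.8, 148.5]
tool_rot: [3.141, 0.001, -0.001]
force: [0.5, -0.7, 0.3]
width: 85.2
gripper_force: 0.0
```

Run:
```python
from h import *
plan(407.3,184.8,33,0)
a=np.linspace(0,2*np.pi,24,endpoint=False)
M=[(407.3+31*np.cos(t),184.8+31*np.sin(t),64) for t in a]+[(407.3,184.8,101)]
d=[(338.2+24*np.cos(t),318.8+24*np.sin(t),4) for t in a]+[(338.2,318.8,77)]
crop("side","s5",250,195,350,330,4.4,M+d)
# candle
c=(604.6,291.4)
crop("top","t5",180,90,280,240,4,M+d+[(c[0]+42*np.cos(t),c[1]+42*np.sin(t),17) for t in a]+[(c[0],c[1],79)])
A,B=cv2.imread("pics/s5.png"),cv2.imread("pics/t5.png"); h=594
A=cv2.resize(A,(int(A.shape[1]*h/A.shape[0]),h));B=cv2.resize(B,(int(B.shape[1]*h/B.shape[0]),h)); I=np.hstack([A,B])
cv2.imwrite("pics/st5.png",cv2.resize(I,None,fx=min(1,800/I.shape[1]),fy=min(1,800/I.shape[1])))
```

```text
t11.18 pos [405.4 183.8 148.5] rpy(deg) [ 1.8e+02  1.0e-01 -0.0e+00] wid 85.2 gf 0.0 F [ 0.5 -0.7  0.3]
 wz(deg) -0.0; tool mm dx 1.9 dy -1.0 dz 115.5
```

View pics/st5.png

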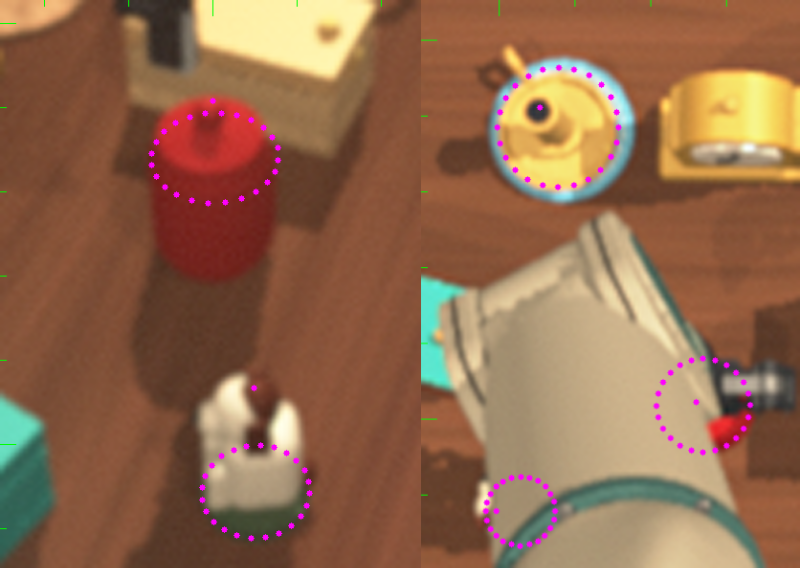

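The candlestick sits upright and centred on the blue coaster, at (538,105) in the top half. The jar marks fit its shoulder and knob in the side view, and the dog ring fits its base. Grip the jar.

Request:
carry_out(
  deltas=[0,0,0,0,0,0.0195,-1,0,0,0,0,0,0.0195,-1,0,0,0,0,0,0.0195,-1,0,0,0,0,0,0.0195,-1,0,0,0,0,0,0.0195,-1,0,0,0,0,0,0.0195,-1,0,0,0,0,0,0,-1,0,0,0,0,0,0,1,0,0,0,0,0,0,1,0,0,0,0,0,0,1,0,0,0,0,0,0,1],
)

```text
clock: 12.65
eef_pos: [407.5, 183.7, 38.9]
tool_rot: [3.137, 0.001, 0.0]
force: [-0.9, 0.8, 6.6]
width: 59.8
gripper_force: 65.1
```

Run:
```python
from h import *
plan(600.3,29.5,200,0)
```

```text
t12.65 pos [407.5 183.7  38.9] rpy(deg) [179.7   0.    0. ] wid 59.8 gf 65.1 F [-0.9  0.8  6.6]
 wz(deg) 0.0; tool mm dx 192.8 dy 154.2 dz -161.1
```

The TCP came to rest at 39 mm instead of 33, which looks like a grip on the shoulder. I'll reopen to check before lifting.

Request:
carry_out(
  deltas=[0,0,0,0,0,0,-1,0,0,0,0,0,0,-1,0,0,0,0,0,0,-1,0,0,0,0,0,0,-1],
)

```text
clock: 13.15
eef_pos: [406.3, 182.6, 37.7]
tool_rot: [3.135, 0.004, -0.0]
force: [-0.1, -0.1, 0.1]
width: 85.5
gripper_force: 0.0
```

Run:
```python
from h import *
plan(407.3,184.8,30,0)
a=np.linspace(0,2*np.pi,24,endpoint=False)
M=[]
crop("side","s6",255,195,345,285,6.5,M)
```

```text
t13.15 pos [406.3 182.6  37.7] rpy(deg) [179.6   0.2  -0. ] wid 85.5 gf 0.0 F [-0.1 -0.1  0.1]
 wz(deg) -0.0; tool mm dx 1.0 dy -2.2 dz 7.7
```

View pics/s6.png

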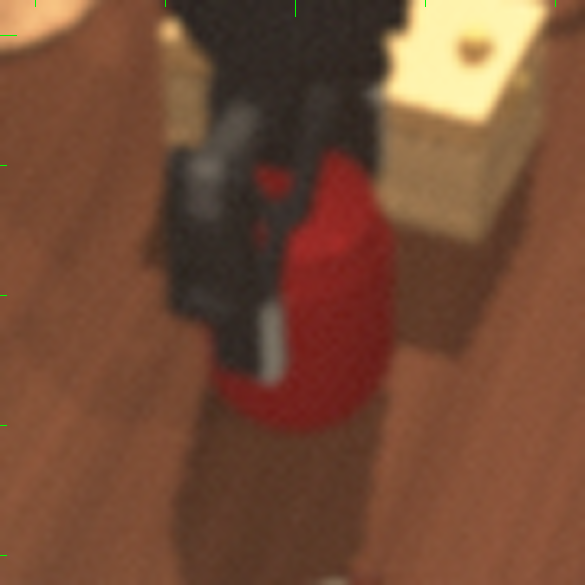

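Run:
```python
from h import *
print(ctrl.read_state()["qpos"].round(3))
```

```text
[-0.419  0.709 -0.102  2.213  0.302  0.239 -2.361]
```

Run:
```python
from h import *
for y in (228,233):
  for z in (30,40,50,60,70): print(y,z,((proj("side",(406,y,z))-[255,195]+.5)*6.5).round(0))
```

```text
228 30 [257. 413.]
228 40 [255. 391.]
228 50 [254. 369.]
228 60 [253. 347.]
228 70 [252. 325.]
233 30 [251. 424.]
233 40 [249. 403.]
233 50 [248. 381.]
233 60 [247. 359.]
233 70 [246. 336.]
```

Fingertips are at about 48 mm, so the pads cover roughly 44–64 mm of the jar body when closed. That's a sound grip; the height was limited by joint 6. Grip and lift.

Request:
carry_out(
  deltas=[0,0,0,0,-0.0015,0,-1,0,0,0,0,0,0,1,0,0,0,0,0,0,1,0,0,0,0,0,0,1,0,0,0,0,0,0,1,0,0,0,0,0,0,1,0,0,0,0,0,-0.005,1,0,0,0,0,0,-0.015,1,0,0,0,0,0,-0.025,1,0,0,0,0,0,-0.025,1,0,0,0,0,0,-0.025,1,0,0,0,0,0,0,1],
)

```text
clock: 14.7
eef_pos: [407.5, 185.2, 133.9]
tool_rot: [3.137, 0.001, -0.0]
force: [-0.3, -1.0, -3.6]
width: 60.0
gripper_force: 65.9
```

Run:
```python
from h import *
plan(600.3,29.5,210,0)
crop("side","s7",255,165,345,255,6.5)
```

```text
t14.70 pos [407.5 185.2 133.9] rpy(deg) [179.7   0.   -0. ] wid 60.0 gf 65.9 F [-0.3 -1.  -3.6]
 wz(deg) -0.0; tool mm dx 192.8 dy 155.7 dz -76.1
```

View pics/s7.png

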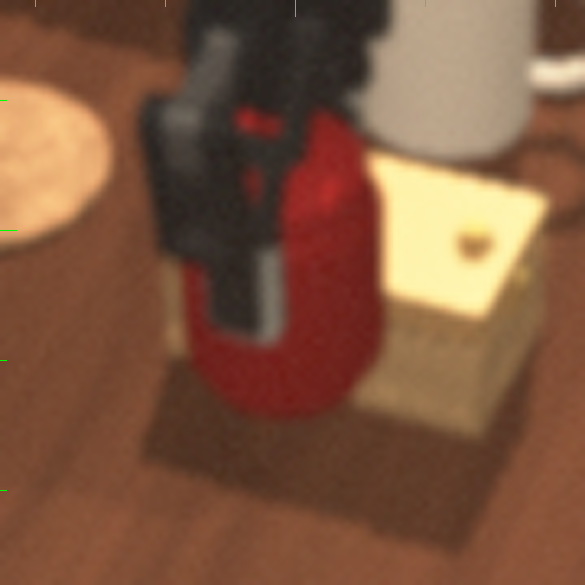

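Jar lifted upright. Carry it over the clock's corner height to the cork.

Request:
carry_out(
  deltas=[0,0,0,0,0,-0.025,1,0,0,0,0,0,-0.025,1,0,0,0,0,0,-0.025,1,0,0,0,0.0214,0.0173,0,1,0,0,0,0.0214,0.0173,0,1,0,0,0,0.0214,0.0173,0,1,0,0,0,0.0214,0.0173,0,1,0,0,0,0.0214,0.0173,0,1,0,0,0,0.0214,0.0173,0,1,0,0,0,0.0214,0.0173,0,1,0,0,0,0.0214,0.0173,0,1,0,0,0,0.0214,0.0173,0,1],
)

```text
clock: 16.25
eef_pos: [598.9, 28.8, 205.6]
tool_rot: [3.135, 0.008, -0.0]
force: [-0.2, 0.3, -3.9]
width: 59.7
gripper_force: 66.8
```

Request:
carry_out(
  deltas=[0,0,0,0,0,0,1,0,0,0,0,0,0.02,1,0,0,0,0,0,0.025,1,0,0,0,0,0,0.025,1,0,0,0,0,0,0.025,1,0,0,0,0,0,0.025,1,0,0,0,0,0,0.02,1,0,0,0,0,0,0,1,0,0,0,0,0,0,1],
)

```text
clock: 17.38
eef_pos: [598.8, 29.2, 68.1]
tool_rot: [3.135, 0.004, 0.0]
force: [0.4, -0.7, -3.0]
width: 60.7
gripper_force: 66.6
```

Run:
```python
from h import *
plan(600,29.5,43,0)
```

```text
t17.38 pos [598.8  29.2  68.1] rpy(deg) [179.6   0.2   0. ] wid 60.7 gf 66.6 F [ 0.4 -0.7 -3. ]
 wz(deg) 0.0; tool mm dx 1.2 dy -0.3 dz 25.1
```

Request:
carry_out(
  deltas=[0,0,0,0.001,0,0.01,1,0,0,0,0,0,0.008,1,0,0,0,0,0,0.004,1,0,0,0,0,0,0.002,1,0,0,0,0,0,0,1,0,0,0,0,0,0,1],
)

```text
clock: 18.12
eef_pos: [600.1, 28.5, 44.3]
tool_rot: [3.135, 0.003, -0.0]
force: [-0.7, 0.3, -3.2]
width: 60.2
gripper_force: 66.7
```

Request:
carry_out(
  deltas=[0,0,0,0,0,0.001,1,0,0,0,0,0,0.001,1,0,0,0,0,0,0.001,1,0,0,0,0,0,0,1],
)

```text
clock: 18.62
eef_pos: [600.1, 28.5, 42.2]
tool_rot: [3.135, 0.003, -0.0]
force: [-2.1, -1.1, 5.7]
width: 60.0
gripper_force: 67.7
```

Request:
carry_out(
  deltas=[0,0,0,0,0,0,-1,0,0,0,0,0,0,-1,0,0,0,0,0,0,-1,0,0,0,0,0,0,-1,0,0,0,0,0,-0.015,-1,0,0,0,0,0,-0.025,-1,0,0,0,0,0,-0.03,-1,0,0,0,0,0,-0.03,-1,0,0,0,0,0,-0.03,-1,0,0,0,0,0,-0.03,-1,0,0,0,0,0,0,-1],
)

```text
clock: 20.0
eef_pos: [602.3, 29.9, 204.6]
tool_rot: [3.136, -0.003, -0.0]
force: [-0.1, -1.0, -1.7]
width: 85.3
gripper_force: 0.0
```

Run:
```python
from h import *
np.set_printoptions(precision=1,suppress=True)
im=ctrl.get_image("top")
r=mask_c("top",im,lambda h:((h[...,0]<6)|(h[...,0]>174))&(h[...,1]>190)&(h[...,2]>120),(295,100,335,150)); print('jar',r,at("top",r[2],64))
im=ctrl.get_image("side")
r=mask_c("side",im,lambda h:((h[...,0]<6)|(h[...,0]>174))&(h[...,1]>150)&(h[...,2]>60),(230,120,290,210)); print('jar',r)
print(ctrl.read_state()["qpos"].round(2))
plan(429.5,70.7,205,-2.5)
```

```text
jar (array([305.5, 122.5]), np.int32(31), array([305.4, 122.7]), (11.700427055358887, 2.8460497856140137), 71.56504821777344) [594.8  54.2  64. ]
jar (array([249.2, 175. ]), np.int32(813), array([248.5, 175. ]), (38.0, 25.0), 90.0)
[ 0.1  0.6 -0.2  1.7  0.2  0.9 -1.8]
t20.10 pos [600.4  29.4 201.7] rpy(deg) [179.6   0.2  -0. ] wid 85.4 gf 0.0 F [-0.7  0.1  0.3]
 wz(deg) 2.5; tool mm dx -172.5 dy -33.8 dz -3.3
```

The jar stands on the cork. The pale box is even closer to the base, so to get low enough there I'll tilt the tool 10° about its closing axis, fingertips toward the base. The pads stay flat on the box sides.

Request:
carry_out(
  deltas=[0,0,2.5,0,0,0,-1,0,0,0,-0.0215,-0.0042,0,-1,0,0,0,-0.0215,-0.0042,0,-1,0,0,0,-0.0215,-0.0042,0,-1,0,0,0,-0.0215,-0.0042,0,-1,0,0,0,-0.0215,-0.0042,0,-1,0,0,0,-0.0215,-0.0042,0,-1,0,0,0,-0.0215,-0.0042,0,-1,0,0,0,-0.0215,-0.0042,0,-1,0,-5,0,0,0,0,-1,0,-5,0,0,0,0,-1,0,0,0,0,0,0,-1],
)

```text
clock: 21.6
eef_pos: [430.9, 70.5, 200.4]
tool_rot: [3.135, 0.178, -0.047]
force: [0.0, -0.2, 0.1]
width: 85.5
gripper_force: 0.0
```

```bash
cat >> h.py <<'E'
from scipy.spatial.transform import Rotation as Ro
def rot(): return Ro.from_euler('xyz',ctrl.read_state()["tool_rot"]).as_matrix()
def go(x,y,z):
    s=ctrl.read_state(); print(s["clock"],s["eef_pos"].round(1),np.degrees(s["tool_rot"]).round(1),"w%.1f"%s["width"],s["force"].round(1),"q",s["qpos"].round(2))
    print(" tool mm",(rot().T@(np.array([x,y,z])-s["eef_pos"])).round(1))
E
python3 - <<'E'
from h import *
go(429.5,70.7,95); go(429.5,70.7,20)
E
```

```text
21.6 [430.9  70.5 200.4] [179.6  10.2  -2.7] w85.5 [ 0.  -0.2  0.1] q [-0.    0.47 -0.28  1.97  0.1   0.89 -1.95]
 tool mm [ 17.3  -0.9 103.9]
21.6 [430.9  70.5 200.4] [179.6  10.2  -2.7] w85.5 [ 0.  -0.2  0.1] q [-0.    0.47 -0.28  1.97  0.1   0.89 -1.95]
 tool mm [ 30.6  -1.4 177.7]
```

Request:
carry_out(
  deltas=[0.4,0,0,0.0034,0,0.0197,-1,0,0,0,0.0034,-0.001,0.0197,-1,0,0,0,0.0034,0,0.0197,-1,0,0,0,0.0034,0,0.0197,-1,0,0,0,0.0034,0,0.0197,-1,0,0,0,0.0034,0,0.0197,-1,0,0,0,0.0034,0,0.0197,-1,0,0,0,0.0034,0,0.0197,-1,0,0,0,0.0034,0,0.0197,-1,0,0,0,0,0,0,-1,0,0,0,0,0,0,-1],
)

```text
clock: 22.98
eef_pos: [428.6, 71.7, 22.0]
tool_rot: [-3.141, 0.177, -0.045]
force: [-0.6, 0.0, 0.1]
width: 85.6
gripper_force: 0.0
```

Run:
```python
from h import *
go(429.5,70.7,20)
```

```text
22.975 [428.6  71.7  22. ] [-180.    10.2   -2.6] w85.6 [-0.6  0.   0.1] q [-0.07  0.78 -0.19  2.09  0.2   0.46 -2.02]
 tool mm [1.2 1.  1.8]
```

Good depth and no contact. Close.

Request:
carry_out(
  deltas=[0,0,0,0.001,0.001,0,-1,0,0,0,0,0,0,1,0,0,0,0,0,0,1,0,0,0,0,0,0,1,0,0,0,0,0,0,1,0,0,0,0,0,0,1],
)

```text
clock: 23.72
eef_pos: [430.2, 70.2, 22.1]
tool_rot: [3.141, 0.177, -0.045]
force: [0.5, -2.3, 7.1]
width: 65.2
gripper_force: 66.2
```

Run:
```python
from h import *
go(429.5,70.7,20)
s=ctrl.read_state(); b=rot().T@(np.array([429.5,s["eef_pos"][1]+(429.5-s["eef_pos"][0])*np.tan(np.radians(-2.5)),0])-s["eef_pos"]); print("box in tool",b.round(1))
```

```text
23.725 [430.2  70.2  22.1] [180.   10.1  -2.6] w65.2 [ 0.5 -2.3  7.1] q [-0.06  0.78 -0.19  2.09  0.2   0.46 -2.02]
 tool mm [-0.4 -0.5  2.2]
box in tool [ 3.1 -0.  21.9]
```

Gripped at 65.2 mm. Lift, level the tool, then rise.

Request:
carry_out(
  deltas=[0,0,0,-0.001,0,-0.005,1,0,0,0,-0.0018,0,-0.01,1,0,0,0,-0.0026,0,-0.015,1,0,0,0,-0.0026,0,-0.015,1,0,0,0,-0.0026,0,-0.015,1,0,3.4,0,0,0,-0.01,1,0,3.4,0,0,0,-0.01,1,0,3.3,0,0,0,-0.01,1,0,0,0,0,0,-0.03,1,0,0,0,0,0,-0.03,1,0,0,0,0,0,-0.03,1,0,0,0,0,0,0,1],
)

```text
clock: 25.22
eef_pos: [434.8, 70.6, 204.2]
tool_rot: [-3.14, -0.003, -0.045]
force: [-0.2, 0.4, -4.4]
width: 65.1
gripper_force: 69.0
```

Run:
```python
from h import *
go(593.5,-149.4,200);plan(593.5,-149.4,200,-6.15)
```

```text
25.225 [434.8  70.6 204.2] [-179.9   -0.2   -2.6] w65.1 [-0.2  0.4 -4.4] q [-0.04  0.38 -0.25  2.1   0.15  0.67 -2.  ]
 tool mm [168.5 212.6   4.5]
t25.23 pos [434.8  70.6 204.2] rpy(deg) [-179.9   -0.2   -2.6] wid 65.1 gf 69.0 F [-0.2  0.4 -4.4]
 wz(deg) 3.6; tool mm dx 181.4 dy 201.7 dz 4.2
```

Request:
carry_out(
  deltas=[0,0,3.6,0,0,0,1,0,0,0,0.0181,0.0202,0,1,0,0,0,0.0181,0.0202,0,1,0,0,0,0.0181,0.0202,0,1,0,0,0,0.0181,0.0202,0,1,0,0,0,0.0181,0.0202,0,1,0,0,0,0.0181,0.0202,0,1,0,0,0,0.0181,0.0202,0,1,0,0,0,0.0181,0.0202,0,1,0,0,0,0.0181,0.0202,0,1,0,0,0,0.0181,0.0202,0,1,0,0,0,0,0,0,1],
)

```text
clock: 26.72
eef_pos: [591.3, -152.5, 199.7]
tool_rot: [3.14, 0.004, -0.111]
force: [-0.3, 0.0, -4.5]
width: 65.2
gripper_force: 68.6
```

Request:
carry_out(
  deltas=[0,0,0,0,0,0.015,1,0,0,0,0,0,0.02,1,0,0,0,0,0,0.02,1,0,0,0,0,0,0.02,1,0,0,0,0,0,0.015,1,0,0,0,0,0,0.01,1,0,0,0,0,0,0,1,0,0,0,0,0,0,1,0,0,0,0,0,0,1],
)

```text
clock: 27.85
eef_pos: [592.3, -150.1, 102.4]
tool_rot: [3.141, 0.0, -0.108]
force: [-0.2, 0.4, -4.2]
width: 65.0
gripper_force: 68.7
```

Run:
```python
from h import *
plan(593.5,-149.4,89,-6.15)
p=(596.6,-149.7); a=np.radians(-6.15); z=ctrl.read_state()["eef_pos"][2]-21.9
R=np.array([[np.cos(a),-np.sin(a)],[np.sin(a),np.cos(a)]])
M=[(*(R@[i*60,j*33]+p),k) for i in(-1,1) for j in(-1,1) for k in (z,z+58,58)]+[(*(R@[i*45,0]+p),zz) for i in(-1,1) for zz in(66,z+66)]
crop("side","s8",230,95,340,175,3.6,M);crop("top","t8",355,85,425,165,4.95,M)
A,B=cv2.imread("pics/s8.png"),cv2.imread("pics/t8.png");h=min(A.shape[0],B.shape[0])
A=cv2.resize(A,None,fx=1.4,fy=1.4);B=cv2.resize(B,(346*A.shape[0]//396,A.shape[0]));I=np.hstack([A,B])[:,:800];print(I.shape);cv2.imwrite("pics/st8.png",I)
```

```text
t27.85 pos [ 592.3 -150.1  102.4] rpy(deg) [180.    0.   -6.2] wid 65.0 gf 68.7 F [-0.2  0.4 -4.2]
 wz(deg) -0.0; tool mm dx 1.1 dy -0.8 dz 13.4
(403, 800, 3)
```

View pics/st8.png

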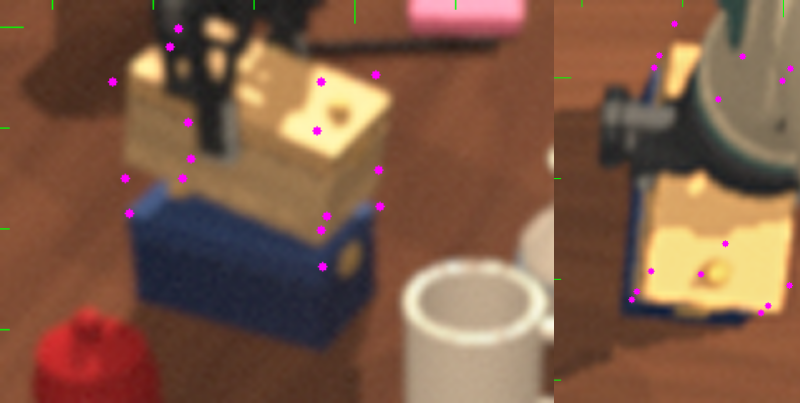

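The overlay shows the pale box pitched about 10°, its far end higher: front-left top (128,65) against the mark at (113,82). I gripped it level with a tilted tool and then levelled the tool, which pitched the box. I'll raise and restore the 10.1° tilt.

Request:
carry_out(
  deltas=[0,0,0,0,0,-0.02,1,0,0,0,0,0,-0.02,1,0,-3.4,0,0,0,0,1,0,-3.4,0,0,0,0,1,0,-3.3,0,0,0,0,1,0,0,0,0,0,0,1,0,0,0,0,0,0,1],
)

```text
clock: 28.82
eef_pos: [591.5, -150.0, 141.7]
tool_rot: [-3.142, 0.177, -0.108]
force: [0.6, 0.4, -4.1]
width: 65.1
gripper_force: 68.7
```

Run:
```python
from h import *
go(597.3,-149.8,102)
```

```text
28.825 [ 591.5 -150.   141.7] [-180.    10.2   -6.2] w65.1 [ 0.6  0.4 -4.1] q [ 0.3   0.77 -0.18  1.53  0.16  1.03 -1.62]
 tool mm [12.7 -0.8 38. ]
```

Request:
carry_out(
  deltas=[0,0,0,0.0032,-0.0002,0.0095,1,0,0,0,0.0032,-0.0002,0.0095,1,0,0,0,0.0032,-0.0002,0.0095,1,0,0,0,0.0032,-0.0002,0.0095,1,0,0,0,0,0,0,1,0,0,0,0,0,0,1,0,0,0,0,0,0,1],
)

```text
clock: 29.7
eef_pos: [598.1, -149.9, 102.5]
tool_rot: [3.142, 0.177, -0.108]
force: [0.5, -0.3, -3.8]
width: 65.2
gripper_force: 68.7
```

Run:
```python
from h import *
go(597.3,-149.8,84)
s=ctrl.read_state()["eef_pos"];p=(s[0]-.7,s[1]+.1); a=np.radians(-6.15); z=s[2]-22.1
R=np.array([[np.cos(a),-np.sin(a)],[np.sin(a),np.cos(a)]]); q=(596.6,-149.7)
M=[(*(R@[i*60,j*33]+p),k) for i in(-1,1) for j in(-1,1) for k in (z,z+58)]+[(*(R@[i*60,j*33]+q),k) for i in(-1,1) for j in(-1,1) for k in (0,58)]+[(*(R@[i*45,0]+p),z+66) for i in(-1,1)]
crop("side","s9",240,95,330,175,7.4,M)
```

```text
29.7 [ 598.1 -149.9  102.5] [180.   10.1  -6.2] w65.2 [ 0.5 -0.3 -3.8] q [ 0.29  0.82 -0.18  1.54  0.17  0.97 -1.63]
 tool mm [ 2.5 -0.  18.3]
```

View pics/s9.png

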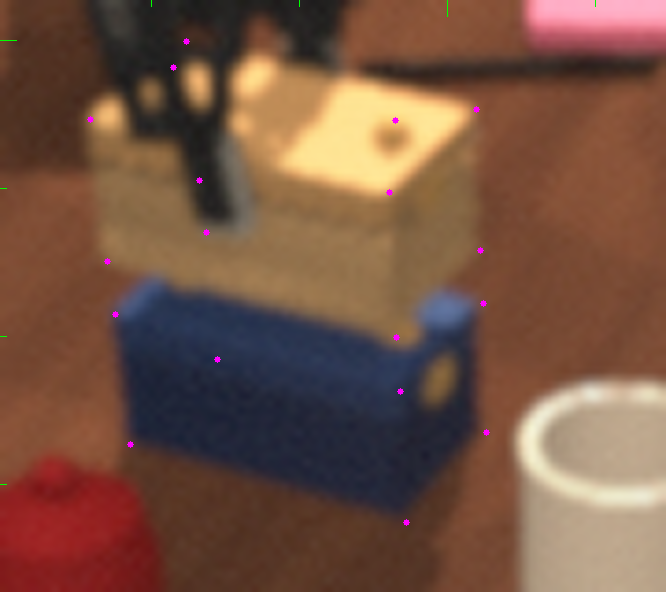

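The pale box is now level and matches its marks. The blue box looks 1–3 mm off its marks, so I'll fit both boxes' silhouettes in the first, unobstructed pictures.

```bash
cat > fit.py <<'E'
from h import *
from scipy.optimize import minimize
ims={n:cv2.cvtColor(cv2.imread(f"pics/{n}0.png"),cv2.COLOR_BGR2HSV).astype(int) for n in("top","side")}
def fit(cond,boxes,x0,views):
    m={}
    for n in views:
        a,b,c,d=boxes[n]; q=np.zeros((400,640),np.uint8); q[b:d,a:c]=cond(ims[n][b:d,a:c]); q=cv2.morphologyEx(q,cv2.MORPH_CLOSE,np.ones((5,5)))
        k,l,st,_=cv2.connectedComponentsWithStats(q); m[n]=cv2.resize((l==1+np.argmax(st[1:,4])).astype(np.uint8),None,fx=4,fy=4,interpolation=cv2.INTER_LINEAR)
        m[n]=cv2.resize((l==1+np.argmax(st[1:,4])).astype(np.float32),None,fx=4,fy=4)
    def cost(v):
        a=np.radians(v[2]); R=np.array([[np.cos(a),-np.sin(a)],[np.sin(a),np.cos(a)]]); e=0
        for n in views:
            P=np.array([proj(n,(*(R@[i*60,j*33]+v[:2]),k)) for i in(-1,1) for j in(-1,1) for k in(0,58)])
            h=cv2.convexHull(((P+.5)*4-.5).astype(np.float32)); M=np.zeros(m[n].shape,np.uint8)
            cv2.fillConvexPoly(M,np.round(h*16).astype(int),1,shift=4); e+=np.abs(M-m[n]).sum()
        return e
    r=minimize(cost,x0,method="Nelder-Mead",options=dict(initial_simplex=[x0,np.add(x0,[4,0,0]),np.add(x0,[0,4,0]),np.add(x0,[0,0,4])]))
    return r.x.round(1),round(r.fun/16)
blue=lambda h:(h[...,0]>95)&(h[...,0]<135)&(h[...,1]>100)
pale=lambda h:(h[...,0]>15)&(h[...,0]<35)&(h[...,1]>70)&(h[...,2]>95)
for v in (("top",),("side",),("top","side")):
    print(v,'blue',fit(blue,dict(top=(360,90,410,155),side=(245,115,320,170)),[596.6,-149.5,-6],v),
     'pale',fit(pale,dict(top=(275,155,325,220),side=(270,180,345,235)),[429.5,70.7,-2.5],v) if v==("top",) else '')
E
python3 fit.py
```

```text
('top',) blue (array([ 597.4, -149.7,   -8.1]), 279) pale (array([430.1,  71.5,  -2.6]), 57)
('side',) blue (array([ 611.4, -169.6,   23.8]), 613) pale 
('top', 'side') blue (array([ 598.5, -149.9,   -8.1]), 1003) pale
```

Centre confirmed within about 1 mm. Descend onto the lugs.

Request:
carry_out(
  deltas=[0,0,0,0.001,0,0.006,1,0,0,0,0.001,0,0.005,1,0,0,0,0.0008,0,0.004,1,0,0,0,0.0005,0,0.003,1,0,0,0,0,0,0,1,0,0,0,0,0,0,1],
)

```text
clock: 30.5
eef_pos: [597.9, -149.8, 83.8]
tool_rot: [-3.141, 0.178, -0.108]
force: [-0.0, 0.5, -4.9]
width: 65.1
gripper_force: 68.7
```

Already 4 mm over the lugs with no contact. Continue.

Request:
carry_out(
  deltas=[0,0,0,0.0003,0,0.0015,1,0,0,0,0.0003,0,0.0013,1,0,0,0,0.0001,0,0.0008,1,0,0,0,0,0,0,1,0,0,0,0,0,0,1],
)

```text
clock: 31.12
eef_pos: [597.8, -149.8, 80.2]
tool_rot: [-3.142, 0.178, -0.108]
force: [-1.0, -0.5, -2.0]
width: 65.2
gripper_force: 69.0
```

Request:
carry_out(
  deltas=[0,0,0,0.0001,0,0.0006,1,0,0,0,0.0001,0,0.0006,1,0,0,0,0,0,0,1],
)

```text
clock: 31.5
eef_pos: [597.8, -149.8, 80.2]
tool_rot: [3.141, 0.178, -0.108]
force: [-3.4, 0.9, 6.5]
width: 64.8
gripper_force: 70.0
```

It seated at the predicted height (80.2 vs 80.1 mm). Release and rise.

Request:
carry_out(
  deltas=[0,0,0,0,0,0,-1,0,0,0,0,0,0,-1,0,0,0,0,0,0,-1,0,0,0,0,0,0,-1,0,0,0,-0.0026,0,-0.015,-1,0,0,0,-0.0044,0,-0.025,-1,0,0,0,-0.0044,0,-0.025,-1,0,0,0,-0.0044,0,-0.025,-1,0,0,0,-0.0044,0,-0.025,-1,0,0,0,0,0,0,-1],
)

```text
clock: 32.75
eef_pos: [600.0, -150.1, 198.6]
tool_rot: [3.141, 0.172, -0.108]
force: [0.0, -0.2, -0.0]
width: 85.2
gripper_force: 0.0
```

Run:
```python
from h import *
np.set_printoptions(precision=1,suppress=True)
go(338,319,200)
s=ctrl.read_state(); d=np.array([338,319,200])-s["eef_pos"]
for psi in (17.,):
    R=Ro.from_euler('xyz',[180,10.1,psi],degrees=True).as_matrix()
    rv=Ro.from_matrix(rot().T@R).as_rotvec(degrees=True); print("turn",rv,"then shift",R.T@d)
im=cv2.cvtColor(ctrl.get_image("top"),cv2.COLOR_RGB2HSV)[206:246,186:226].astype(int)
g=(im[...,0]>55)&(im[...,0]<100)&(im[...,1]>60); w=(im[...,1]<90)&(im[...,2]>150)
for m in (g,g|w):
    y,x=np.nonzero(m); print(x.min()+186,x.max()+186,y.min()+206,y.max()+206,m.sum())
```

```text
32.75 [ 600.  -150.1  198.6] [180.    9.9  -6.2] w85.2 [ 0.  -0.2 -0. ] q [ 0.3  0.7 -0.2  1.5  0.1  1.1 -1.6]
 tool mm [-306.6 -438.2   51.7]
turn [ -4.   -0.2 -22.8] then shift [-111.9 -525.2   18.5]Traceback (most recent call last):
  File "<stdin>", line 11, in <module>
    return umr_minimum(a, axis, None, out, keepdims, initial, where)
ValueError: zero-size array to reduction operation minimum which has no identity
```

Request:
carry_out(
  deltas=[-1.3,-0.1,-7.6,0,0,0,-1,-1.3,-0.1,-7.6,0,0,0,-1,-1.4,0,-7.6,0,0,0,-1,0,0,0,-0.0093,-0.0438,0.0015,-1,0,0,0,-0.0093,-0.0438,0.0015,-1,0,0,0,-0.0093,-0.0438,0.0015,-1,0,0,0,-0.0093,-0.0438,0.0015,-1,0,0,0,-0.0093,-0.0438,0.0015,-1,0,0,0,-0.0093,-0.0438,0.0015,-1,0,0,0,-0.0093,-0.0438,0.0015,-1,0,0,0,-0.0093,-0.0438,0.0015,-1,0,0,0,-0.0093,-0.0438,0.0015,-1],
)

```text
clock: 34.3
eef_pos: [400.8, 203.2, 197.8]
tool_rot: [-3.139, 0.182, 0.297]
force: [0.2, -0.2, -0.4]
width: 85.6
gripper_force: 0.0
```

Request:
carry_out(
  deltas=[0,0,0,-0.0093,-0.0438,0.0015,-1,0,0,0,-0.0093,-0.0438,0.0015,-1,0,0,0,-0.0093,-0.0438,0.0015,-1,0,0,0,0,0,0,-1,0,0,0,0,0,0,-1,0,0,0,0,0,0,-1],
)

```text
clock: 35.05
eef_pos: [337.4, 318.4, 198.9]
tool_rot: [-3.14, 0.181, 0.294]
force: [0.4, -0.5, -0.3]
width: 85.5
gripper_force: 0.0
```

Run:
```python
from h import *
np.set_printoptions(precision=1,suppress=True)
im=cv2.imread("pics/top0.png").astype(int)[206:246,186:226]
b,g,r=im[...,0],im[...,1],im[...,2]
for nm,m in (("green",g>r+8),("any",(g>r+8)|((g>150)&(b>110)))):
    y,x=np.nonzero(m); print(nm,x.min()+186,x.max()+186,y.min()+206,y.max()+206,m.sum())
m=(g>r+8).astype(np.uint8); ct=np.argwhere(m)
go(338,319,24)
print('edges',at("top",(215.5,224.4),8),proj("top",(338,319,8)),[proj("top",(338+24*c,319+24*s,8)).round(1) for c,s in((1,0),(-1,0),(0,1),(0,-1))])
```

```text
green 208 214 217 230 37
any 194 214 216 233 238
35.05 [337.4 318.4 198.9] [-179.9   10.4   16.9] w85.5 [ 0.4 -0.5 -0.3] q [-0.5  0.5 -0.4  1.9  0.1  0.9 -2.2]
 tool mm [ 32.2  -0.1 171.9]
edges [338.  292.4   8. ] [205.4 224.5] [array([205.4, 215.3]), array([205.3, 233.6]), array([196.2, 224.5]), array([214.5, 224.4])]
```

Request:
carry_out(
  deltas=[0,0,0,0.003,0,0.018,-1,0,0,0,0.0032,0,0.0195,-1,0,0,0,0.0032,0,0.0195,-1,0,0,0,0.0032,0,0.0195,-1,0,0,0,0.0032,0,0.0195,-1,0,0,0,0.0032,0,0.0195,-1,0,0,0,0.0032,0,0.0195,-1,0,0,0,0.0032,0,0.019,-1,0,0,0,0.003,0,0.018,-1,0,0,0,0,0,0,-1,0,0,0,0,0,0,-1],
)

```text
clock: 36.42
eef_pos: [334.4, 319.2, 25.4]
tool_rot: [-3.139, 0.18, 0.296]
force: [-0.9, -0.2, -0.1]
width: 85.6
gripper_force: 0.0
```

Request:
carry_out(
  deltas=[0,0,0,0,0,0,1,0,0,0,0,0,0,1,0,0,0,0,0,0,1,0,0,0,0,0,0,1,0,0,0,0,0,0,1,0,0,0,0,0,0,1],
)

```text
clock: 37.17
eef_pos: [334.0, 319.3, 25.7]
tool_rot: [-3.139, 0.18, 0.297]
force: [0.2, -1.8, 6.6]
width: 31.9
gripper_force: 57.2
```

Run:
```python
from h import *
go(338,319,24)
```

```text
37.175 [334.  319.3  25.7] [-179.9   10.3   17. ] w31.9 [ 0.2 -1.8  6.6] q [-0.57  0.8  -0.29  2.02  0.24  0.51 -2.29]
 tool mm [3.9 1.5 1. ]
```

Gripped at 31.9 mm, which is the body width. Lift with the same tilt.

Request:
carry_out(
  deltas=[0,0,0,-0.0009,0,-0.005,1,0,0,0,-0.0027,0,-0.015,1,0,0,0,-0.0045,0,-0.025,1,0,0,0,-0.0054,0,-0.03,1,0,0,0,-0.0054,0,-0.03,1,0,0,0,-0.0054,0,-0.03,1,0,0,0,-0.0054,0,-0.03,1,0,0,0,-0.0036,0,-0.02,1,0,0,0,0,0,0,1],
)

```text
clock: 38.3
eef_pos: [335.0, 319.7, 214.7]
tool_rot: [-3.137, 0.177, 0.297]
force: [-0.8, 0.4, -1.8]
width: 31.5
gripper_force: 57.5
```

Run:
```python
from h import *
go(593,-151.1,210)
```

```text
38.3 [335.  319.7 214.7] [-179.8   10.1   17. ] w31.5 [-0.8  0.4 -1.8] q [-0.48  0.49 -0.41  1.9   0.11  0.94 -2.21]
 tool mm [108.1 525.7 -16.7]
```

15 rows of about 36 mm.

Request:
carry_out(
  deltas=[0,0,0,0.0036,0.0175,-0.0006,1,0,0,0,0.0072,0.035,-0.0011,1,0,0,0,0.0072,0.035,-0.0011,1,0,0,0,0.0072,0.035,-0.0011,1,0,0,0,0.0072,0.035,-0.0011,1,0,0,0,0.0072,0.035,-0.0011,1,0,0,0,0.0072,0.035,-0.0011,1,0,0,0,0.0072,0.035,-0.0011,1,0,0,0,0.0072,0.035,-0.0011,1,0,0,0,0.0072,0.035,-0.0011,1,0,0,0,0.0072,0.035,-0.0011,1,0,0,0,0.0072,0.035,-0.0011,1],
)

```text
clock: 39.8
eef_pos: [531.2, -44.2, 208.1]
tool_rot: [-3.139, 0.184, 0.296]
force: [0.0, -0.5, -1.4]
width: 31.3
gripper_force: 57.5
```

Request:
carry_out(
  deltas=[0,0,0,0.0072,0.035,-0.0011,1,0,0,0,0.0072,0.035,-0.0011,1,0,0,0,0.0072,0.035,-0.0011,1,0,0,0,0.0036,0.0175,-0.0006,1,0,0,0,0,0,0,1,0,0,0,0,0,0,1,0,0,0,0,0,0,1],
)

```text
clock: 40.67
eef_pos: [591.8, -149.4, 208.7]
tool_rot: [-3.138, 0.181, 0.299]
force: [0.1, 0.3, -1.0]
width: 32.1
gripper_force: 57.5
```

Run:
```python
from h import *
go(593,-151.1,150)
```

```text
40.675 [ 591.8 -149.4  208.7] [-179.8   10.4   17.1] w32.1 [ 0.1  0.3 -1. ] q [ 0.31  0.69 -0.27  1.49  0.26  1.16 -1.31]
 tool mm [11.2  2.2 57.6]
```

Request:
carry_out(
  deltas=[0,0,0,0.0028,0.0005,0.0144,1,0,0,0,0.0028,0.0005,0.0144,1,0,0,0,0.0028,0.0005,0.0144,1,0,0,0,0.0028,0.0005,0.0144,1,0,0,0,0,0,0,1,0,0,0,0,0,0,1,0,0,0,0.0006,0,0.003,1,0,0,0,0.0004,0,0.002,1,0,0,0,0,0,0,1,0,0,0,0,0,0,1],
)

```text
clock: 41.92
eef_pos: [593.5, -152.7, 144.9]
tool_rot: [-3.139, 0.18, 0.297]
force: [0.2, 0.2, -1.0]
width: 31.7
gripper_force: 57.5
```

Request:
carry_out(
  deltas=[0,0,0,0.0003,-0.001,0.0015,1,0,0,0,0.0002,0,0.001,1,0,0,0,0.0001,0,0.0007,1,0,0,0,0,0,0,1,0,0,0,0,0,0,1],
)

```text
clock: 42.55
eef_pos: [593.1, -151.6, 141.8]
tool_rot: [-3.139, 0.181, 0.297]
force: [-2.1, 0.6, 4.7]
width: 31.8
gripper_force: 57.8
```

Contact came at the predicted height. Release, rise, move back and look.

Request:
carry_out(
  deltas=[0,0,0,0,0,0,-1,0,0,0,0,0,0,-1,0,0,0,0,0,0,-1,0,0,0,0,0,0,-1,0,0,0,-0.0018,0,-0.01,-1,0,0,0,-0.0036,0,-0.02,-1,0,0,0,-0.0054,0,-0.03,-1,0,0,0,-0.0054,0,-0.03,-1,0,0,0,-0.0054,0,-0.03,-1,0,0,0,-0.0054,0,-0.03,-1,0,0,0,0,0,0,-1],
)

```text
clock: 43.92
eef_pos: [595.1, -152.1, 297.2]
tool_rot: [3.141, 0.175, 0.296]
force: [0.6, 0.1, 0.2]
width: 85.3
gripper_force: 0.0
```

Request:
carry_out(
  deltas=[0,0,0,-0.025,0.04,0,-1,0,0,0,-0.025,0.04,0,-1,0,0,0,-0.025,0.04,0,-1,0,0,0,-0.025,0.04,0,-1,0,0,0,-0.025,0.04,0,-1,0,0,0,-0.025,0.04,0,-1,0,0,0,0,0,0,-1],
)

```text
clock: 44.8
eef_pos: [519.2, -429.9, 319.4]
tool_rot: [-3.141, 0.184, 0.288]
force: [0.7, -0.6, -0.5]
width: 85.4
gripper_force: 0.0
```

Run:
```python
from h import *
a=np.linspace(0,2*np.pi,24,endpoint=False); th=np.radians(-6.15)
q=(596.9,-149.9);R=np.array([[np.cos(th),-np.sin(th)],[np.sin(th),np.cos(th)]])
ring=lambda c,r,z:[(c[0]+r*np.cos(t),c[1]+r*np.sin(t),z) for t in a]
M=[(*(R@[i*60,j*33]+q),116) for i in(-1,1) for j in(-1,1)]+ring(q,24,124)+ring((600.5,29.8),31,68)+[(600.5,29.8,105)]+ring((604.6,291.4),42,17)
crop("top","t10",190,90,430,150,3.33,M)
crop("side","s10",170,80,340,180,4.7,M)
A,B=cv2.imread("pics/t10.png"),cv2.imread("pics/s10.png");B=cv2.resize(B,(640,376));A=A[:,:799]
I=np.zeros((A.shape[0]+376,800,3),np.uint8);I[:A.shape[0],:A.shape[1]]=A;I[A.shape[0]:,:640]=B;cv2.imwrite("pics/fin.png",I);print(I.shape)
go(0,0,0)
```

```text
(576, 800, 3)
44.9 [ 522.1 -424.5  319.3] [-179.7   10.4   17. ] w85.3 [-0.4 -0.   0.3] q [ 0.69  0.67 -0.24  1.2   0.28  1.42 -0.84]
 tool mm [-311.9 -556.6  384.2]
```

View pics/fin.png

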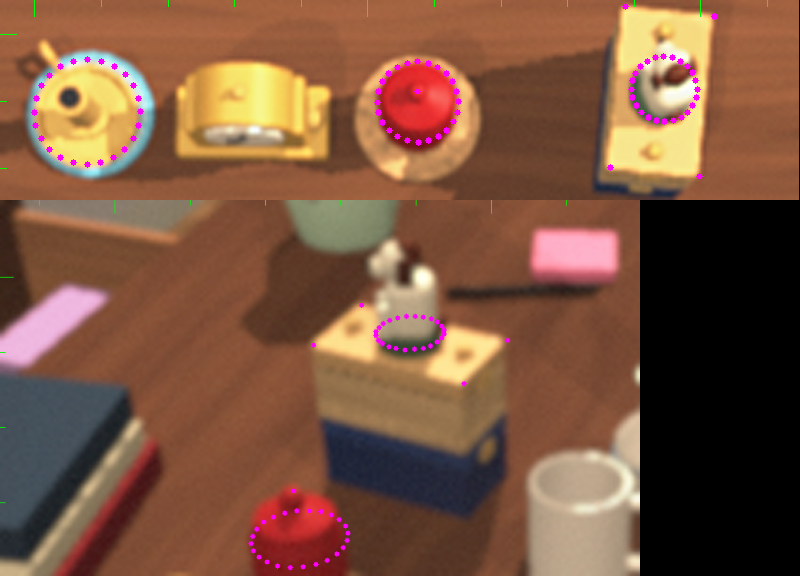

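The final picture shows everything in place:
- **Pale box:** flush on the blue one, with its lid corners on the marks.
- **Dog:** upright between the lugs, on its ring at (664,90).
- **Jar:** centred on the cork at (417,98).
- **Candlestick:** centred on the blue coaster at (88,112).

Nothing is touching the robot.

```bash
python3 -c "
from cell import ctrl
print(ctrl.finish_job())"
```

```text
the job is handed in; nothing more can be done
None
```

The job is handed in at about 45 s with no verdict returned; the last pictures show the pale box locked on the blue one with the dog upright between the lugs, the jar centred on the cork coaster and the candlestick centred on the light blue one, and I dropped nothing and never touched the vase or mug.

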